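# Squeeze the sprung tongs to the green mark and hold them there

### The arm

A 7-joint arm with a two-finger parallel gripper is mounted at the origin on a cart in front of the work surface, level with it; the furniture and walls round the work are solid. World frame = base frame: x ahead of the robot, y to its left, z up, the work surface at z = 0. Lengths are in m, angles in rad, forces in N, time in s.
With the tool pointing down it reaches from about 0.425 to 0.925 m from the base axis. Payload 6.8 kg.
Tool frame: the origin (TCP) lies at the very end of the fingers, on their centre line; the grasp point (between the pads) lies 19 mm behind it; z points along the fingers, y is the line along which they close (so a half turn about z gives the same grasp; the last joint's range is limited). The gripper opens to 85 mm and grips with 20 to 120 N. Pads are 22 mm wide; open, the fingers measure 114 mm over their backs; the gripper's body (76 mm by 85 mm) begins 54 mm behind the grasp point. The pads swing forward as they close: fully open they stand 13 mm farther back than shut.
Start: joints at [-1.449, 0.477, 0.022, 1.555, -0.011, 1.109, -0.083], TCP at [0.154, 0.657, 0.231] pointing down, gripper open.
Joint ranges: [-2.96, 2.96], [-0.34, 2.1], [-1.41, 1.46], [0.24, 2.44], [-1.37, 4.51], [0.17, 1.92], [-2.96, 2.96]. Speed limits (rad/s): [2.39, 2.39, 3.14, 3.14, 3.14, 3.14, 3.14].

### API

Orientations are given as a rotation vector (axis times angle).
In Python, from bench import r gives the robot as it stands.
- The arm moves only by the tool play_rows, never from a script. Its argument "targets" is text: rows parted by semicolons, each of 5 numbers parted by spaces: the closure, from -1 (fully open) to 1 (shut), then the shift along the tool's x, y, z in m, then the turn about the tool's z in rad. In form: gripper dx dy dz spin; .... A call has 1 to 8 rows; each row is the pose to reach, as a shift and turn from the pose commanded when the call began, along the tool's axes at that moment; what a row does not reach only later rows make up. A row lasts 1/12 s, in which the tool goes at most 41.7 mm and 7.16 degrees, less where a joint would pass 70% of its speed; a pose out of reach is approached as far as the arm can. A call with a gripper value outside its range is refused whole. The fingers move at their own pace and stop on an object; "squeeze" is the grip in N (left out, the last holds). Time passes only in rows, so rows that repeat a pose let the fingers close. It gives the time, the measured TCP pose, the force, the opening and the grip force at its end, in the units of the state.
- r.get_obs(): the state, without advancing time (a new reading comes with each control period).
- r.grab_frame(name): name is "scene" or "top" or "wrist"; returns the picture (384x512x3 uint8, red, green, blue); there is no depth.
- r.camera_info(name): a dict with "fov_y" (degrees; the focal length in pixels is half the picture's height over the tangent of half this angle, whatever the lens; pixels are square), "cx", "cy" (the principal point, pixels), "position" and "rotation" of the camera in the world. Camera axes: x right, y down, z forward; pixel columns grow to the right and rows downward; lengths in m; the calibration is good to about 2 mm. A picture is of the moment at which its call begins: read the wrist's pose just before it. camera_info takes no time and is no camera call; for the wrist camera it gives the pose at the moment of the call.
- r.hand_in(): hands the job in; it is judged then, once.
The state is a dict: "clock": time; "joints": joint angles; "qvel": joint speeds; "tau": joint torques, N m; "tcp_pos": TCP position; "orientation": TCP orientation; "contact_force": force on the tool from outside, world axes, zero at the start; "moment": the same for the moment, N m; "grip_width": finger opening in m; "gripper_force": force on a finger pad.
Only numpy, scipy, OpenCV 4.12 (cv2) and the standard library are available. Lean on these libraries where they do the work, as an engineer would, in place of code of your own. Each camera call takes 0.05 s, during which the arm holds its last target. There are 200 camera calls.

### The job

Slide the blue jaw of the clamp stand open so that its lip is well clear of the tongs (about 2 cm), then lift the sprung tongs out by their black finger plates to about a hand's width (10 cm) above where they lay. Squeeze them until the orange pointer stands on the green rider of the scale, and finish while holding them up there, still and at that gap, so that the gap can be checked: do not put them down or let go. Leave the jaw open and the other things on the worktop where they stand.

Things in the scene. Friction and masses are not known exactly. Their poses are not given: they have to be found in the camera images.
- clamp_stand: Fixed stand, wooden board 250x130x12 mm. Origin on the worktop below the tongs' finger plates; +x along the lying tongs to their tips, +y the way the jaw opens. Board x -137..113, y -53..77 mm. At x -125..-75 the tongs' bow lies on a 35 mm high bed between jaws (fixed one at y -13..-22, 49 mm high); their tips on a 35 mm high bar at x +65. Between these only the board is below the tongs.
- jaw (a joint): Blue sliding jaw of the stand, m: 0 = shut (its lip, 51 mm above the worktop, overhangs the tongs' bow by 7 mm and keeps them down), grows along the stand's +y to 0.036 = fully open. About 2.5 N of friction; stays where it is left.
- jaw_peg (a point): On the axis of the upright black peg on the sliding jaw, 85 mm above the worktop. Peg 14 mm in diameter, from 60 to 100 mm above the worktop, nothing beside it above 60 mm. Moves with the jaw; shut, it is at x -100, y +20.5 mm in the stand's frame.
- tongs: Loose sprung steel tongs, 0.1 kg, 200 mm long, lying flat in the stand. Origin midway between the arms' black finger plates, level with the arms' underside (35 mm above the worktop); +x to the tips (85 mm ahead), z up; pivot 85 mm behind. Arms 14 mm high. Centre of mass within 10 mm of the origin. The frame is that of the fixed arm (-y), so it turns by half the squeeze when both arms are pressed.
- finger_plates (a point): Middle between the two black ribbed finger plates (relaxed), where a hand squeezes; 7 mm above the tongs' origin, 42 mm above the worktop in the stand. Plates 32 mm long along the tongs' x, 20 mm high; over their outer faces about 42 mm (ends 44) when relaxed, less 0.085 mm per 0.001 rad of squeeze.
- squeeze (a joint): How far the sprung arm (+y, with the orange pointer) is pressed towards the other, rad: 0 = relaxed, tips 48 mm apart; 0.28 = tips shut; tip gap about 48 mm - 170 mm x value. Springs open when released: force at the finger plates about 2.5 N at 0, 5 N at 0.1, 9 N at 0.28.
- pointer (a point): Orange pointer on the sprung arm: two bars in one line, one each side of the white arc scale that crosses over the arm 47 mm ahead of the finger plates. The point lies between the bars, on the scale's middle line, 132 mm from the pivot, 19 mm above the arms' underside.
- rider (a joint): Green rider on the white arc scale, marking the wanted gap; rad, on the same count as the squeeze: the pointer stands on the rider's middle when both values are equal. Screwed tight, does not move; set between 0.10 and 0.21.
- rider_mark (a point): Middle of the green rider (7 mm along the scale, 10 mm across it, on its top), 132 mm from the pivot, 19 mm above the arms' underside: the pointer's point coincides with it when the gap is right.
- mug: Bystander: white mug, 89x120x98 mm with its handle. Origin at the centre of its underside.
- garlic: Bystander: garlic bulb, 56 mm across and high. Origin at the centre of its underside.
- tin: Bystander: food tin, 75 mm across, 58 mm high. Origin at the centre of its underside.
- spice_jar: Bystander: spice jar, yellow cap, 45x44x100 mm. Origin at the centre of its underside.
- screwdriver: Bystander: orange-handled screwdriver, lying, 196 mm long. Origin at the centre of its underside.

How it is judged:
By the outcome, as a careful person would: the job done as asked, in the order asked, and still so for the second after the job is handed in, while the arm keeps its last pose, push and grip.
It also fails if it takes over 45 s, if anything falls off the work surface, if the arm or the gripper's body presses on something with over 40 N, if the wrist force passes 120 N, or if a joint passes its speed limit or range.

## Working session

There is one attempt and no reset: what is moved stays moved. The work goes in short steps, Python scripts to look and compute and a tool call to move; the robot and the scene stay as the last step left them, time stands still between calls to the robot, and variables do not carry over. Pictures are saved under pics/ and viewed, at most 12 in all, crops included, and the job is handed in when it is done.

Besides the shell and the picture viewer there is one more tool, called after "Emit:" in YAML: its name, and indented under it one key for each argument. play_rows: Moves the arm, as the interface text tells. Its arguments: {"type":"object","properties":{"targets":{"type":"string"},"squeeze":{"type":"number"}},"required":["targets"]}

```bash
mkdir -p pics; python3 - <<'E'
from bench import r
import cv2,numpy as np
o=r.get_obs();print(o)
for n in("scene","top","wrist"):
    print(n,r.camera_info(n))
a=r.grab_frame("top");b=r.grab_frame("scene")
cv2.imwrite("pics/top.png",cv2.resize(a[:,:,::-1],(800,600),interpolation=cv2.INTER_CUBIC))
cv2.imwrite("pics/scene.png",b[:,:,::-1])
E
```

```text
{'clock': 0.0, 'joints': array([-1.44907224,  0.47779376,  0.0223741 ,  1.55645575, -0.01148988,
        1.10930913, -0.08308105]), 'qvel': array([-0.0014156 ,  0.00192562, -0.00113685, -0.00086918, -0.00029703,
        0.00158369, -0.00112266]), 'tau': array([-9.10421750e-04, -5.96436310e+01,  1.60744373e+00, -2.81192440e+01,
        1.23478522e-02,  9.36484372e-03,  4.24080474e-05]), 'tcp_pos': array([0.15367203, 0.65666191, 0.23032883]), 'orientation': array([-3.60184410e-01, -3.12082554e+00,  2.88503753e-03]), 'contact_force': array([-0.10054757, -0.60462656,  0.10000483]), 'moment': array([-0.02643945, -0.04278065,  0.00116088]), 'gripper_force': 0.0, 'grip_width': 0.08523863860305166}
scene {'fov_y': 55.16258338218038, 'cx': 258.9867403947771, 'cy': 186.41780147353253, 'position': array([0.02138993, 0.58324199, 1.21784147]), 'rotation': array([-1.0266189 ,  2.61998343, -0.83095575])}
top {'fov_y': 49.75566198274077, 'cx': 253.83914459649102, 'cy': 196.943785171324, 'position': array([ 0.43398582, -0.01401763,  1.35706696]), 'rotation': array([-2.20552677,  2.14337769, -0.05141114])}
wrist {'fov_y': 65.80732895183036, 'cx': 255.63626725944923, 'cy': 192.59622672852745, 'position': array([0.07956781, 0.67369352, 0.37372645]), 'rotation': array([2.26412323, 1.79724211, 0.27267341])}
```

View pics/top.png

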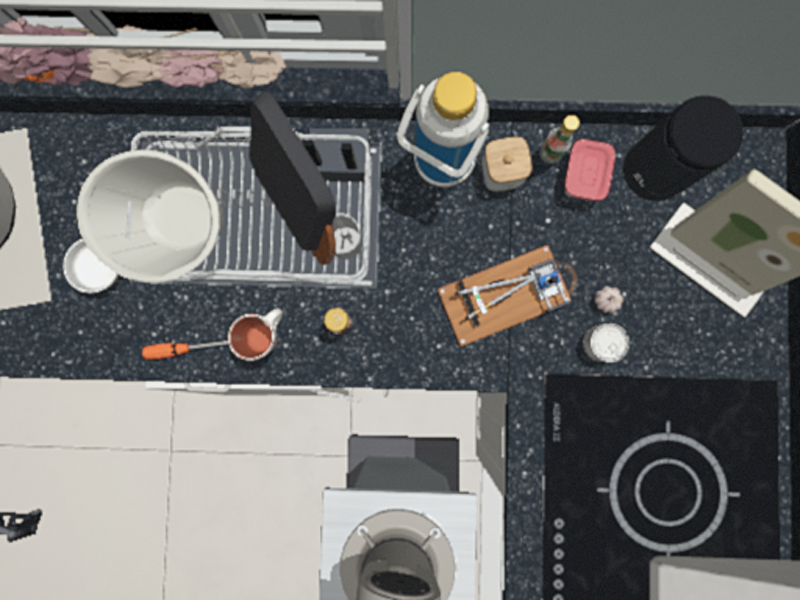

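View pics/scene.png

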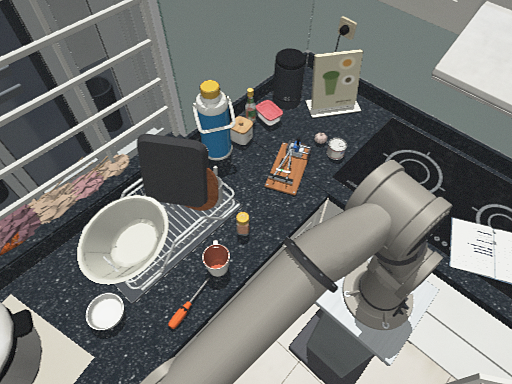

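```bash
python3 - <<'E'
from bench import r
import cv2
a=r.grab_frame("top")[150:230,270:376]
cv2.imwrite("pics/crop.png",cv2.resize(a[:,:,::-1],None,fx=7.5,fy=7.5,interpolation=cv2.INTER_CUBIC))
E
cat > h.py <<'E'
from bench import r
import numpy as np,cv2
from scipy.spatial.transform import Rotation as R
def ray(n,uv,z,ci=None):
    c=ci or r.camera_info(n);f=192/np.tan(np.radians(c["fov_y"]/2))
    d=R.from_rotvec(c["rotation"]).apply([(uv[0]-c["cx"])/f,(uv[1]-c["cy"])/f,1])
    p=np.array(c["position"]);return p+d*(z-p[2])/d[2]
def proj(n,P,ci=None):
    c=ci or r.camera_info(n);f=192/np.tan(np.radians(c["fov_y"]/2))
    q=R.from_rotvec(c["rotation"]).inv().apply(np.atleast_2d(P)-c["position"])
    return np.c_[c["cx"]+f*q[:,0]/q[:,2],c["cy"]+f*q[:,1]/q[:,2]]
E
```

```text
(no output)
```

View pics/crop.png

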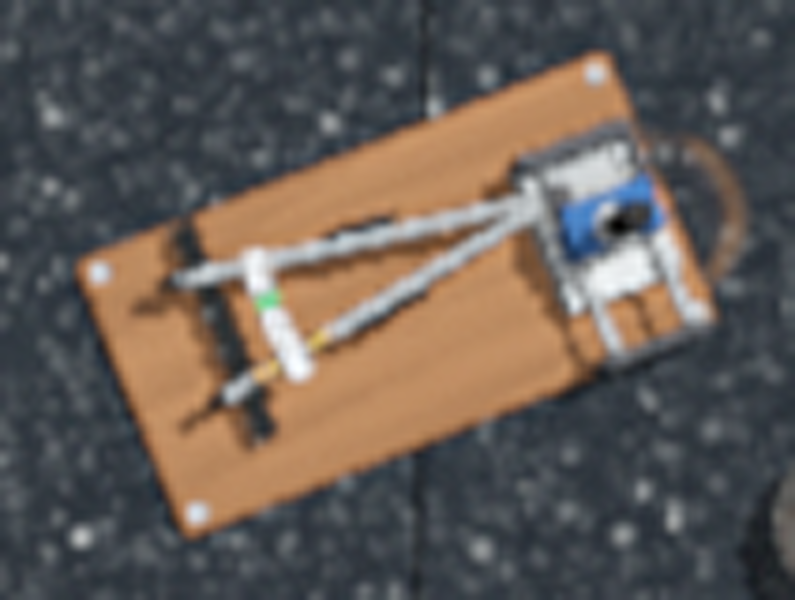

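```bash
cat >> h.py <<'E'
def fit(S,W):
    S=np.array(S,float);W=np.array(W)[:,:2];a=(S[:,0]+1j*S[:,1]);b=W[:,0]+1j*W[:,1]
    am,bm=a.mean(),b.mean();c=np.vdot(a-am,b-bm);th=np.angle(c);t=bm-np.exp(1j*th)*am
    print("scale",abs(c)/np.vdot(a-am,a-am).real,"res mm",np.abs(b-t-np.exp(1j*th)*a)*1e3)
    return th,np.array([t.real,t.imag])
E
python3 - <<'E'
from h import *
px=np.array([(78,265),(190,540),(608,50),(717,320)])/7.5+[270,150]
W=[ray("top",p,.012) for p in px]
S=np.array([(113,-53),(113,77),(-137,-53),(-137,77)])/1e3
th,t=fit(S,W);print(th,t)
Rz=lambda p:t+np.array([[np.cos(th),-np.sin(th)],[np.sin(th),np.cos(th)]])@np.array(p)
print("peg",Rz([-.1,.0205]),"open",Rz([-.1,.0565]),"peg px",(proj("top",[*Rz([-.1,.0205]),.1])-[270,150])*7.5)
o=r.get_obs();M=R.from_rotvec(o["orientation"]).as_matrix();print(M,o["tcp_pos"],o["clock"])
E
```

```text
scale 0.989060843009009 res mm [1.83154977 0.76426843 1.50725535 3.3886245 ]
1.986080134565534 [ 0.56595056 -0.1903711 ]
peg [ 0.58753798 -0.290142  ] open [ 0.55459792 -0.30466619] peg px [[638.8841416  211.30623241]]
[[-9.73712607e-01  2.27779948e-01 -2.32370003e-04]
 [ 2.27780040e-01  9.73711492e-01 -1.47801324e-03]
 [-1.10400437e-04 -1.49208938e-03 -9.99998881e-01]] [0.15366384 0.65678604 0.23051225] 0.15
```

```bash
cat >> h.py <<'E'
def rows(pts):
    o=r.get_obs();M=R.from_rotvec(o["orientation"]).as_matrix()
    print("clock",o["clock"],"tcp",o["tcp_pos"].round(4),"q",o["joints"].round(2),"yaw_y",np.degrees(np.arctan2(M[1,1],M[0,1])).round(2))
    for p in pts: print((M.T@(np.array(p)-o["tcp_pos"])).round(4))
E
python3 - <<'E'
from h import *
rows([(.27,.50,.25),(.37,.31,.25),(.47,.08,.25),(.55,-.12,.25),(.5875,-.2901,.2)])
E
```

```text
clock 0.15 tcp [0.1537 0.6568 0.2305] q [-1.45  0.48  0.02  1.56 -0.01  1.11 -0.08] yaw_y 76.83
[-0.149  -0.1262 -0.0193]
[-0.2896 -0.2884 -0.019 ]
[-0.4394 -0.4896 -0.0187]
[-0.5629 -0.6661 -0.0184]
[-0.6381 -0.8231  0.0318]
```

Emit:
play_rows:
  targets: "-1 -0.037 -0.032 -0.005 0; -1 -0.065 -0.06 -0.01 0; -1 -0.095 -0.085 -0.015 0; -1 -0.12 -0.105 -0.02 0; -1 -0.149 -0.126 -0.02 0; -1 -0.175 -0.155 -0.02 0; -1 -0.2 -0.185 -0.02 0.05; -1 -0.225 -0.213 -0.02 0.1"

```text
clock: 0.82
tcp_pos: [0.325, 0.3964, 0.2511]
orientation: [-0.52, -3.098, 0.001]
contact_force: [0.8, 0.4, 0.3]
grip_width: 0.0858
gripper_force: 0.0
```

```bash
python3 - <<'E'
from h import *
rows([(.37,.31,.25),(.47,.08,.25),(.55,-.12,.25),(.5875,-.2901,.2)])
E
```

```text
clock 0.8167 tcp [0.325  0.3964 0.2511] q [-1.12  0.19  0.13  1.92 -0.03  1.03  0.26] yaw_y 70.95
[-0.0708 -0.067   0.0011]
[-0.2404 -0.2517  0.0012]
[-0.3813 -0.4146  0.0012]
[-0.4722 -0.5632  0.0513]
```

Emit:
play_rows:
  targets: "-1 -0.025 -0.025 0 0.08; -1 -0.05 -0.048 0 0.16; -1 -0.074 -0.073 0 0.25; -1 -0.098 -0.098 0 0.34; -1 -0.123 -0.125 0 0.43; -1 -0.148 -0.152 0 0.52; -1 -0.172 -0.178 0 0.6; -1 -0.196 -0.204 0 0.68"

```text
clock: 1.48
tcp_pos: [0.4439, 0.1403, 0.2513]
orientation: [-1.525, -2.746, -0.001]
contact_force: [0.6, -0.5, -0.3]
grip_width: 0.0852
gripper_force: 0.0
```

```bash
python3 - <<'E'
from h import *
rows([(.37,.31,.25),(.47,.08,.25),(.55,-.12,.25),(.5875,-.2901,.2)])
E
```

```text
clock 1.4833 tcp [0.4439 0.1403 0.2513] q [-0.82  0.1   0.41  2.04 -0.05  1.02  0.17] yaw_y 31.91
[0.1831 0.027  0.0014]
[-0.065  -0.0097  0.0013]
[-0.277  -0.0475  0.0013]
[-0.4413 -0.1056  0.0512]
```

Emit:
play_rows:
  targets: "-1 -0.035 -0.005 0 0.03; -1 -0.07 -0.01 0 0.06; -1 -0.105 -0.016 0 0.1; -1 -0.14 -0.022 0 0.14; -1 -0.175 -0.028 0 0.142; -1 -0.21 -0.035 0 0.142; -1 -0.245 -0.041 0 0.142; -1 -0.277 -0.048 0 0.142"

```text
clock: 2.15
tcp_pos: [0.5509, -0.1199, 0.2512]
orientation: [1.711, 2.635, -0.0]
contact_force: [0.8, 0.1, -0.3]
grip_width: 0.0849
gripper_force: 0.0
```

```bash
python3 - <<'E'
from h import *
rows([(.59,-.245,.25),(.5875,-.2901,.2)])
E
```

```text
clock 2.15 tcp [ 0.5509 -0.1199  0.2512] q [-0.38  0.31  0.61  1.83 -0.2   1.06  0.72] yaw_y 24.0
[-0.1303 -0.0151  0.0012]
[-0.1704 -0.0358  0.0512]
```

Emit:
play_rows:
  targets: "-1 -0.035 -0.004 0 0; -1 -0.07 -0.008 0 0; -1 -0.105 -0.012 0 0; -1 -0.13 -0.015 0 0; -1 -0.13 -0.015 0 0; -1 -0.13 -0.015 0 0"

```text
clock: 2.65
tcp_pos: [0.589, -0.2445, 0.2507]
orientation: [-1.715, -2.632, 0.002]
contact_force: [-0.1, -0.3, 0.0]
grip_width: 0.0853
gripper_force: 0.0
```

```bash
python3 - <<'E'
from h import *
rows([(.5875,-.2901,.2)])
ci=r.camera_info("wrist");a=r.grab_frame("wrist");np.save("w1.npy",np.r_[ci["position"],ci["rotation"]]);print(ci)
cv2.imwrite("w1raw.png",a[:,:,::-1])
cv2.imwrite("pics/w1.png",cv2.resize(a[:,:,::-1],(800,600),interpolation=cv2.INTER_CUBIC))
E
```

```text
clock 2.65 tcp [ 0.589  -0.2445  0.2507] q [-0.15  0.45  0.62  1.66 -0.28  1.12  0.96] yaw_y 23.83
[-0.0411 -0.0197  0.0508]
{'fov_y': 65.80732895183036, 'cx': 255.63626725944923, 'cy': 192.59622672852745, 'position': array([ 0.55831017, -0.17551415,  0.39417061]), 'rotation': array([2.78300771, 0.58811667, 0.08960451])}
```

View pics/w1.png

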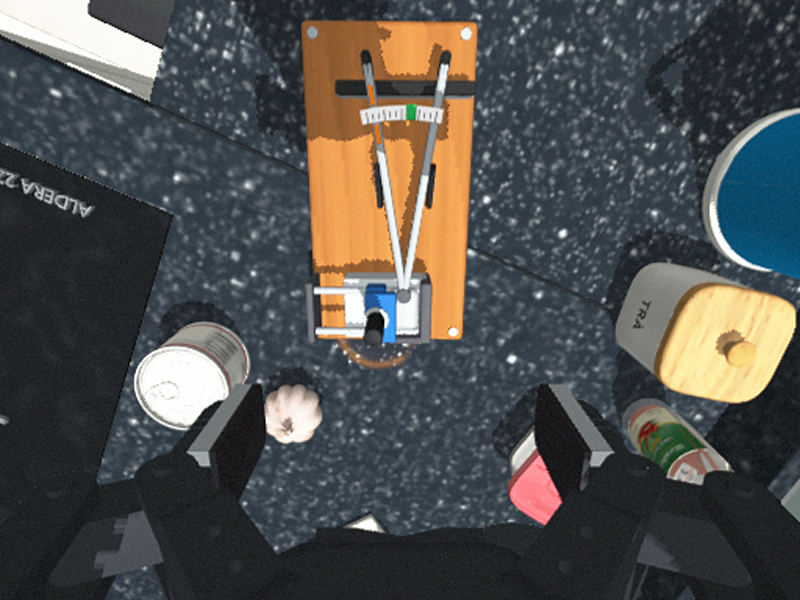

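```bash
python3 - <<'E'
from h import *
w=np.load("w1.npy");ci=dict(r.camera_info("wrist"),position=w[:3],rotation=w[3:])
k=512/800
W=[ray("wrist",np.array(p)*k,.012,ci) for p in[(302,22),(302+174,22),(463,339),(311,341)]]
S=np.array([(113,77),(113,-53),(-137,-53),(-137,77)])/1e3
th,t=fit(S,W);print(np.degrees(th),t)
c,s=np.cos(th),np.sin(th)
T=lambda p:[*(t+np.array([[c,-s],[s,c]])@np.array(p[:2])),p[2]]
L=lambda P:(np.array([[c,s],[-s,c]])@(P[:2]-t))*1e3
print("peg px pred top/base",proj("wrist",[T([-.1,.0205,.1]),T([-.1,.0205,.06])],ci)/k,"plates",proj("wrist",[T([0,.02,.052]),T([0,-.02,.052])],ci)/k)
print("pivot",L(ray("wrist",np.array((404,296))*k,.049,ci)),"ptr",L(ray("wrist",np.array((374,113))*k,.054,ci)),"rider",L(ray("wrist",np.array((411,112))*k,.054,ci)))
np.save("stand.npy",[th,*t])
rows([T([-.1,.0205,.15]),T([-.1,.0205,.068]),T([-.1,.0485,.068])])
E
```

```text
scale 0.9970160018123002 res mm [2.63050833 1.18583956 2.8733563  3.1022512 ]
113.32402591988176 [ 0.56864591 -0.1919707 ]
peg px pred top/base [[372.0822901  339.13301525]
 [375.02764244 319.43992069]] plates [[375.4171619  184.16642638]
 [431.21257998 184.70873565]]
pivot [-84.38551598  -1.56040567] ptr [47.26505692 20.58548314] rider [48.13747513 -4.64652487]
clock 2.7 tcp [ 0.5892 -0.2426  0.2507] q [-0.15  0.45  0.62  1.66 -0.28  1.12  0.96] yaw_y 23.97
[-0.0452 -0.0198  0.1007]
[-0.0453 -0.0197  0.1827]
[-0.045  -0.0477  0.1827]
```

Emit:
play_rows:
  targets: "-1 -0.025 -0.01 0.02 0; -1 -0.045 -0.02 0.05 0; -0.4 -0.045 -0.02 0.085 0; -0.2 -0.045 -0.02 0.12 0; 0 -0.045 -0.02 0.15 0; 0 -0.045 -0.02 0.18 0; 0 -0.045 -0.02 0.18 0; 0 -0.045 -0.02 0.18 0"
  squeeze: 20

```text
clock: 3.37
tcp_pos: [0.589, -0.2897, 0.0703]
orientation: [-1.706, -2.633, -0.0]
contact_force: [-0.7, 0.1, 0.4]
grip_width: 0.0429
gripper_force: 0.0
```

```bash
python3 - <<'E'
from h import *
rows([(.608,-.292,.068)])
a=r.grab_frame("wrist")
cv2.imwrite("pics/w2.png",a[:,:,::-1])
E
```

```text
clock 3.3667 tcp [ 0.589  -0.2897  0.0703] q [ 0.01  0.68  0.51  1.75 -0.43  0.83  1.14] yaw_y 24.12
[-0.0098  0.0164  0.0023]
```

View pics/w2.png

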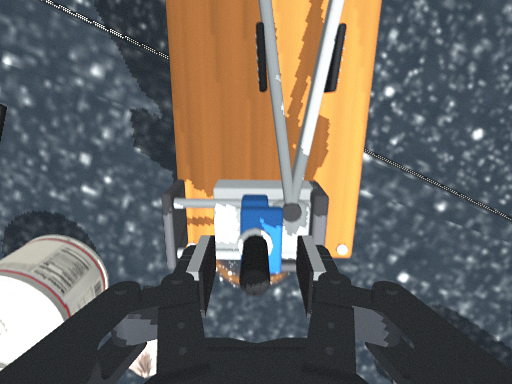

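Peg top (255,265) stands centred between the pads at (200,270) and (310,270). Closing on it.

Emit:
play_rows:
  targets: "0.5 0 0 0 0; 0.7 0 0 0 0; 0.8 0 0 0 0; 0.8 0 0 0 0; 0.8 0 0 0 0"

```text
clock: 3.83
tcp_pos: [0.5903, -0.2927, 0.0736]
orientation: [1.71, 2.633, 0.001]
contact_force: [-1.7, 0.8, 6.2]
grip_width: 0.0131
gripper_force: 20.1
```

Emit:
play_rows:
  targets: "0.8 0 -0.004 -0.002 0; 0.8 0 -0.008 -0.003 0; 0.8 0 -0.013 -0.003 0; 0.8 0 -0.018 -0.003 0; 0.8 0 -0.023 -0.003 0; 0.8 0 -0.028 -0.003 0; 0.8 0 -0.028 -0.003 0; 0.8 0 -0.028 -0.003 0"

```text
clock: 4.5
tcp_pos: [0.563, -0.3044, 0.0739]
orientation: [-1.712, -2.634, 0.003]
contact_force: [0.3, -4.9, -11.9]
grip_width: 0.0131
gripper_force: 20.4
```

```bash
python3 - <<'E'
from h import *
o=r.get_obs();th,*t=np.load("stand.npy");d=o["tcp_pos"][:2]-t
print(np.cos(th)*d[0]+np.sin(th)*d[1],-np.sin(th)*d[0]+np.cos(th)*d[1],o["tcp_pos"],o["contact_force"])
E
```

```text
-0.10101568956948044 0.049686970650753656 [ 0.56301454 -0.30440403  0.07387474] [  0.33805012  -4.89184354 -11.9412337 ]
```

Emit:
play_rows:
  targets: "0.5 0 0 0 0; 0.1 0 0 0 0; 0 0 0 0 0; 0 0 0 -0.04 0; 0 0 0 -0.08 0; -0.5 0.03 0.01 -0.1 0; -0.5 0.06 0.02 -0.1 0; -0.5 0.06 0.02 -0.1 0"

```text
clock: 5.17
tcp_pos: [0.56, -0.2336, 0.1761]
orientation: [1.701, 2.641, 0.009]
contact_force: [-0.0, 1.7, -1.2]
grip_width: 0.0641
gripper_force: 0.0
```

```bash
python3 - <<'E'
from h import *
ci=r.camera_info("wrist");a=r.grab_frame("wrist");np.save("w3.npy",np.r_[ci["position"],ci["rotation"]])
cv2.imwrite("pics/w3.png",cv2.resize(a[:,:,::-1],(800,600),interpolation=cv2.INTER_CUBIC))
o=r.get_obs();print(o["tcp_pos"],o["grip_width"])
th,*t=np.load("stand.npy");c,s=np.cos(th),np.sin(th)
T=lambda p:[*(t+np.array([[c,-s],[s,c]])@np.array(p[:2])),p[2]]
rows([T([0,0,.1]),T([0,0,.03])])
print(proj("wrist",[T(p) for p in[(-.1,.0205+.029,.1),(0,.021,.052),(0,-.021,.052),(0,0,.042),(-.085,0,.049)]],ci)*800/512)
E
```

```text
[ 0.5593671  -0.23604271  0.17539066] 0.06407083820480097
clock 5.2167 tcp [ 0.5594 -0.236   0.1754] q [-0.14  0.48  0.59  1.81 -0.32  0.95  1.01] yaw_y 24.35
[0.0362 0.0264 0.0755]
[0.0361 0.0262 0.1455]
[[350.22800198 428.0779992 ]
 [405.53709969 230.97202632]
 [478.12511511 232.32613429]
 [440.3007108  229.10911614]
 [435.22508511 364.07277806]]
```

View pics/w3.png

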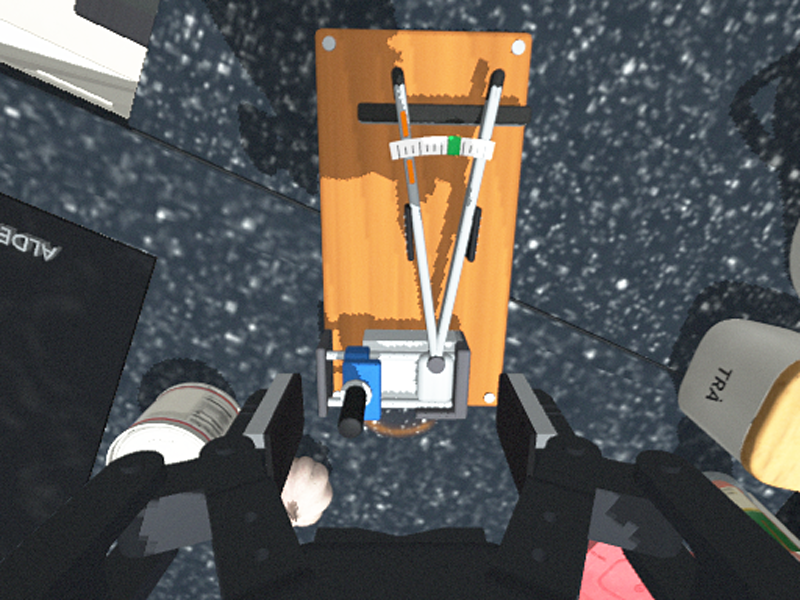

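```bash
python3 - <<'E'
from h import *
from scipy.optimize import least_squares
w=np.load("w3.npy");ci=dict(r.camera_info("wrist"),position=w[:3],rotation=w[3:])
o=r.get_obs();M=R.from_rotvec(o["orientation"]).as_matrix()
k=512/800
for yh,pl,pr in((.032,(300,375),(499,375)),):
    f=lambda v:(proj("wrist",[o["tcp_pos"]+M@[v[0],s*yh+v[2],v[1]] for s in(-1,1)],ci)-np.array([pl,pr])*k).ravel()
    print("pos",least_squares(f,[0,0,0]).x)
w2=cv2.imread("pics/w2.png")[220:320,170:340];cv2.imwrite("pics/w2c.png",cv2.resize(w2,None,fx=4.5,fy=4.5,interpolation=cv2.INTER_CUBIC))
E
```

```text
pos [ 0.0103132  -0.00880088  0.0014105 ]
```

View pics/w2c.png

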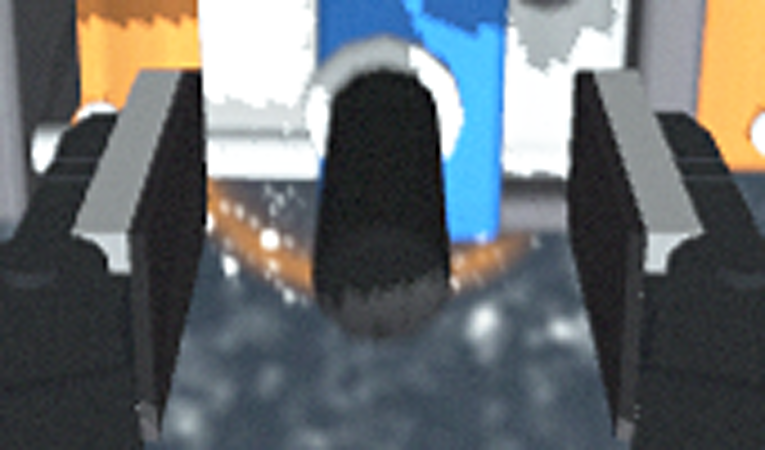

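Emit:
play_rows:
  targets: "-0.5 0.018 0.014 0.01 0.01; -0.5 0.036 0.027 0.03 0.01; -0.5 0.036 0.027 0.06 0.01; -0.5 0.036 0.027 0.06 0.01; -0.5 0.036 0.027 0.06 0.01"

```text
clock: 5.63
tcp_pos: [0.5668, -0.1971, 0.1135]
orientation: [-1.723, -2.624, 0.003]
contact_force: [0.9, 0.0, 0.2]
grip_width: 0.0643
gripper_force: 0.0
```

```bash
python3 - <<'E'
from h import *
th,*t=np.load("stand.npy");c,s=np.cos(th),np.sin(th)
T=lambda p:[*(t+np.array([[c,-s],[s,c]])@np.array(p[:2])),p[2]]
rows([T([0,-.0005,.021])])
E
```

```text
clock 5.6333 tcp [ 0.5668 -0.1971  0.1135] q [-0.18  0.55  0.55  1.87 -0.37  0.83  0.97] yaw_y 23.4
[0.0039 0.0046 0.0925]
```

Emit:
play_rows:
  targets: "-0.5 0.004 0.0045 0.02 0; -0.5 0.004 0.0045 0.05 0; -0.5 0.004 0.0045 0.075 0; -0.4 0.004 0.0045 0.0925 0; -0.3 0.004 0.0045 0.0925 0; -0.2 0.004 0.0045 0.0925 0; -0.2 0.004 0.0045 0.0925 0"

```text
clock: 6.22
tcp_pos: [0.5717, -0.1928, 0.0239]
orientation: [1.724, 2.622, 0.001]
contact_force: [-0.6, -0.2, 0.4]
grip_width: 0.0511
gripper_force: 0.0
```

```bash
python3 - <<'E'
from h import *
th,*t=np.load("stand.npy");c,s=np.cos(th),np.sin(th)
T=lambda p:[*(t+np.array([[c,-s],[s,c]])@np.array(p[:2])),p[2]]
rows([T([0,-.0005,.021])])
a=r.grab_frame("wrist")
cv2.imwrite("pics/w4.png",cv2.resize(a[:,:,::-1],(800,600),interpolation=cv2.INTER_CUBIC))
E
```

```text
clock 6.2167 tcp [ 0.5717 -0.1928  0.0239] q [-0.12  0.67  0.46  1.9  -0.46  0.67  1.03] yaw_y 23.35
[ 0.002  -0.002   0.0029]
```

View pics/w4.png

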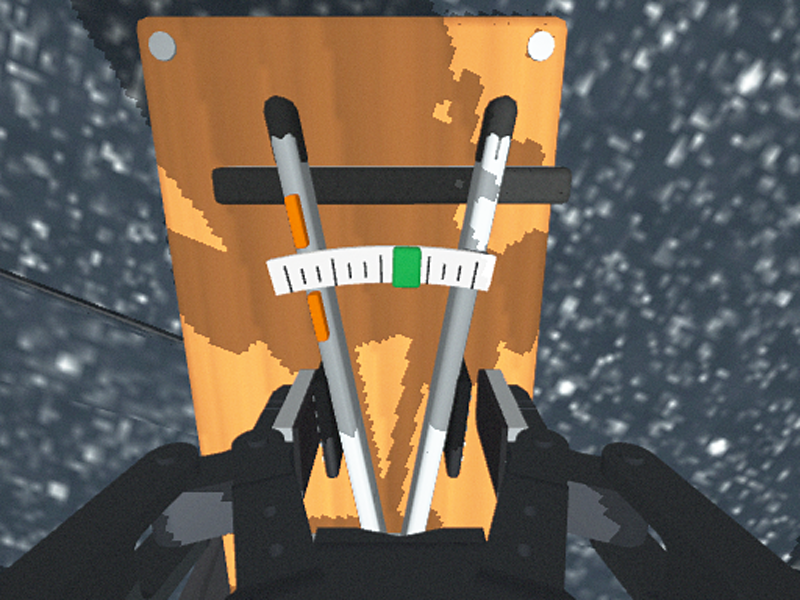

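```bash
cat >> h.py <<'E'
def L2(uv,z,k=512/800,ci=None):
    th,*t=np.load("stand.npy");c,s=np.cos(th),np.sin(th)
    return np.array([[c,s],[-s,c]])@(ray("wrist",np.array(uv)*k,z,ci)[:2]-t)
E
python3 - <<'E'
from h import *
p,g=L2((309.5,270),.054),L2((407,267),.054);print(p,g,np.linalg.norm(p-g),2*np.arcsin(np.linalg.norm(p-g)/.264))
E
```

```text
[0.04656332 0.02015389] [ 0.04734832 -0.00427576] 0.024442254350445756 0.18543415884874417
```

Emit:
play_rows:
  targets: "-0.1 0.002 -0.001 0.003 0; 0 0.002 -0.001 0.003 0; 0.1 0.002 -0.001 0.003 0; 0.15 0.002 -0.001 0.003 0; 0.15 0.002 -0.001 0.003 0; 0.15 0.002 -0.001 0.003 0; 0.15 0.002 -0.001 0.003 0"
  squeeze: 30

```text
clock: 6.85
tcp_pos: [0.5698, -0.1897, 0.0202]
orientation: [1.723, 2.625, 0.002]
contact_force: [-1.0, 1.4, 7.3]
grip_width: 0.036
gripper_force: 6.1
```

Emit:
play_rows:
  targets: "0.2 0 0 -0.003 0; 0.2 0 0 -0.01 0; 0.2 0 0 -0.02 0; 0.2 0 0 -0.035 0; 0.2 0 0 -0.05 0; 0.2 0 0 -0.05 0; 0.2 0 0 -0.05 0"

```text
clock: 7.43
tcp_pos: [0.5694, -0.1898, 0.0699]
orientation: [1.723, 2.625, 0.001]
contact_force: [0.8, -0.1, -1.4]
grip_width: 0.0342
gripper_force: 4.2
```

```bash
python3 - <<'E'
from h import *
rows([])
a=r.grab_frame("wrist")
cv2.imwrite("pics/w5.png",cv2.resize(a[:,:,::-1],(800,600),interpolation=cv2.INTER_CUBIC))
E
```

```text
clock 7.4333 tcp [ 0.5694 -0.1898  0.0699] q [-0.16  0.6   0.51  1.89 -0.42  0.75  1.  ] yaw_y 23.44
```

View pics/w5.png

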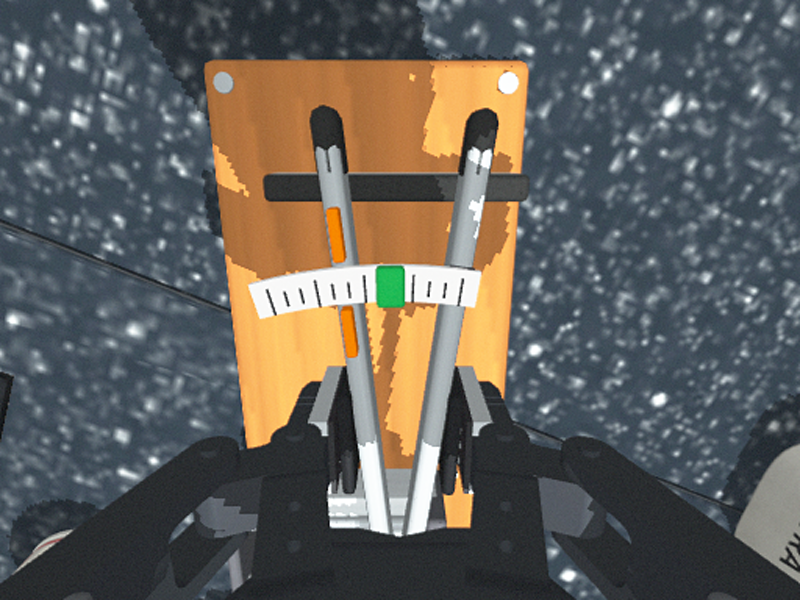

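Tongs are held level; pointer at (343,285), rider (390,286). Lift on and squeeze near the target.

Emit:
play_rows:
  targets: "0.2 0 0 -0.015 0; 0.2 0 0 -0.03 0; 0.2 0 0 -0.043 0; 0.2 0 0 -0.051 0; 0.24 0 0 -0.051 0; 0.29 0 0 -0.051 0; 0.34 0 0 -0.051 0; 0.34 0 0 -0.051 0"

```text
clock: 8.15
tcp_pos: [0.5682, -0.1894, 0.1189]
orientation: [-1.723, -2.625, 0.001]
contact_force: [-0.1, -0.7, -0.5]
grip_width: 0.0283
gripper_force: 6.1
```

Emit:
play_rows:
  targets: "0.36 0 0 0 0; 0.36 0 0 0 0; 0.36 0 0 0 0; 0.36 0 0 0 0"

```text
clock: 8.48
tcp_pos: [0.5687, -0.1897, 0.1196]
orientation: [-1.724, -2.626, 0.0]
contact_force: [0.1, -0.4, -1.7]
grip_width: 0.0275
gripper_force: 6.4
```

```bash
python3 - <<'E'
from h import *
rows([])
a=r.grab_frame("wrist")[120:250,130:330]
cv2.imwrite("pics/w6.png",cv2.resize(a[:,:,::-1],None,fx=4,fy=4,interpolation=cv2.INTER_CUBIC))
E
```

```text
clock 8.4833 tcp [ 0.5687 -0.1897  0.1196] q [-0.19  0.54  0.56  1.87 -0.37  0.84  0.96] yaw_y 23.43
```

View pics/w6.png

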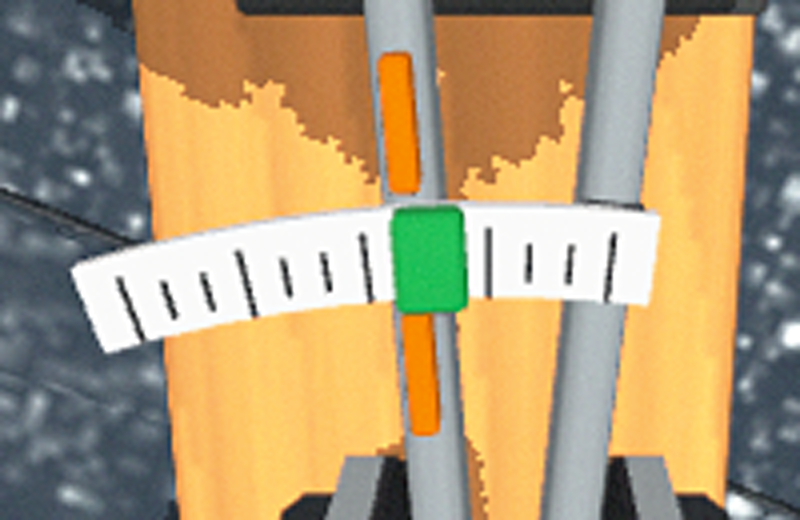

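Emit:
play_rows:
  targets: "0.387 0 0 0 0; 0.387 0 0 0 0; 0.387 0 0 0 0; 0.387 0 0 0 0"

```text
clock: 8.87
tcp_pos: [0.5688, -0.1897, 0.1198]
orientation: [1.724, 2.626, 0.0]
contact_force: [-0.8, 0.2, -0.3]
grip_width: 0.0263
gripper_force: 6.8
```

```bash
python3 - <<'E'
from h import *
a=r.grab_frame("wrist")[120:250,130:330]
b=cv2.resize(a[:,:,::-1],None,fx=4,fy=4,interpolation=cv2.INTER_CUBIC);cv2.imwrite("pics/w7.png",b)
h=cv2.cvtColor(b,cv2.COLOR_BGR2HSV)
for n,lo,hi in(("g",(50,120,80),(80,255,255)),("o",(10,235,200),(18,255,255))):
    m=cv2.inRange(h,lo,hi);_,_,st,ce=cv2.connectedComponentsWithStats(m)
    print(n,[(s.tolist(),c.round(1)) for s,c in zip(st[1:],ce[1:]) if s[4]>500])
E
```

```text
g [([382, 206, 78, 109, 7386], array([421.2, 260.4]))]
o [([393, 55, 36, 136, 3728], array([411.1, 122.6])), ([414, 315, 33, 120, 2989], array([430.1, 373.9]))]
```

View pics/w7.png

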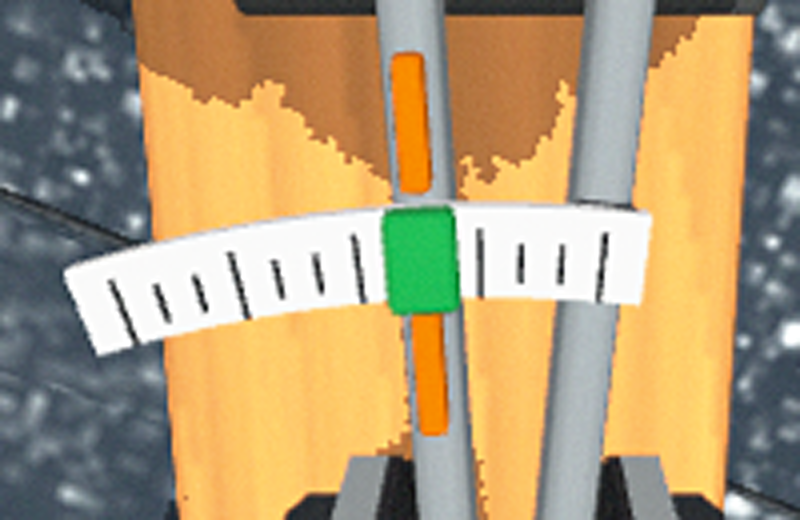

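Emit:
play_rows:
  targets: "0.387 0 0 0 0; 0.387 0 0 0 0; 0.387 0 0 0 0; 0.387 0 0 0 0; 0.387 0 0 0 0; 0.387 0 0 0 0"

```text
clock: 9.42
tcp_pos: [0.5687, -0.1897, 0.1198]
orientation: [-1.724, -2.626, -0.0]
contact_force: [-0.6, 0.4, -0.6]
grip_width: 0.0267
gripper_force: 6.8
```

```bash
python3 - <<'E'
from h import *
o=r.get_obs();print(o["clock"],o["tcp_pos"],o["grip_width"],abs(o["qvel"]).max());print(r.hand_in())
E
```

```text
9.4167 [ 0.56873047 -0.18970837  0.11978318] 0.0267349720958146 0.0011459347949260518
the job is handed in; nothing more can be done
None
```

I handed the job in at 9.4 s: the jaw is about 29 mm open (lip roughly 2 cm clear of the tongs), and the tongs are held still about 10 cm up with the pointer on the middle of the green rider; no result was reported back.

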